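Tip one part out past a hand-held dam card

TASK

Take the dam card with the wooden grip from its slanted rest. Stand its metal edge inside the mouth of the tipping tray so that it blocks the adapter and the pine block but leaves a gap beside it for the roll of tape, and push down with the card until the tray is tipped fully and the tape slides out into the catch bin in front; touch neither the tray nor the three parts with the gripper. Then let the tray come back level with the adapter and the block still in it, and put the card back in its rest, leaving the things round about where they are.

Things in the scene. Friction and masses are not known exactly. Their poses are not given: they have to be found in the camera images.
- tip_stand: Fixed grey stand of the tipping tray with a catch bin in front, on a plywood plinth 325 x 276 x 48 mm. Origin on the bench under the tray's pivot; x to the rear (the mouth is at -x), y left, z up. Pivot along y, 148 mm up. Uprights 8 mm thick at y +-134, 164 mm high. Bin inside: x -191 to -66, y +-134, floor 53 mm up, walls to 103 mm (83 under the tray), open above.
- tray (a joint): Tilt of the tray about its pivot, rad: 0 level (as found), grows as the mouth goes down, stop at 0.5. A spring and counterweight return it, a damper slows it (about 0.5 s to return). Pressed down near the mouth it takes about 8 N at the start and 10 N at the stop, some 3 N more while moving at 40 mm/s. Parts start to slide on its slick floor at about 0.22 to 0.33 rad.
- tray_floor (a point): Centre of the tray's floor (top side), 6 mm above the pivot; x to the rear, y left, z normal to the floor, turning with the tray. Open aluminium tray: inside 224 mm wide (y +-112), x from -100 (open mouth, no lip) to +95; side and rear walls 43 mm high over the floor, 5 mm thick.
- tray_lip (a point): Middle of the tray's open front edge (the mouth), on the floor's top side, 100 mm from tray_floor; same axes.
- bin_floor (a point): Centre of the catch bin's floor; axes as the stand's.
- card: Dam card: aluminium plate 136 wide (y) x 75 high (z) x 5 mm thick (x), on top a wooden grip bar 72 wide x 14 thick, from 72 to 118 mm above the plate's lower edge; 0.15 kg. Origin in the middle of the lower edge; z up the plate to the grip. It leans in its rest 25 degrees from vertical, its top towards -x of the rest.
- card_grip (a point): Middle of the card's grip, 97 mm above its lower edge; axes as the card's. Take it across the 14 mm, along the plate (25 degrees tilted).
- card_rest: Fixed wooden rest, base 78 x 140 x 36 mm, on the bench. Origin on the bench under the seated card's lower edge, which sits 37 mm up; x, y as the seated card's heading. On the -x side a slanted board (25 degrees, 120 wide, 63 mm up along the card) carries the card's back; at +x a strip from x +9.5 to +21.5 mm, 13 mm above the base, stops its foot.
- tape_roll: Black roll of tape, a flat ring 65 mm across and 19 mm high, lying in the tray beside one side wall (left or right changes). Origin in the middle of its underside. 0.05 kg.
- adapter: Black power supply block, 50 x 82 x 36 mm with an 18 mm stub at the rear end (99 mm long over all, along its y), in the middle of the tray with its length from mouth to rear. Origin in the middle of its underside. 0.15 kg.
- pine_block: Pine block, 62 x 115 x 36 mm (its y is the length, from mouth to rear of the tray), beside the other side wall. Origin in the middle of its underside. 0.13 kg.
- tape_measure: Yellow tape measure, 86 mm; a bystander, to be left alone. Origin under its middle.
- wrench_2: Combination spanner, 168 mm; a bystander, to be left alone. Origin under its middle.
- screw_carton: Pale carton of screws, 86 mm high; a bystander, to be left alone. Origin under its middle.

How it is judged (in metres and radians):
On the way, in this order (a step that is already met when the one before it is completed fails the run):
1. the card's lower edge stands in the tray's mouth, and the tray is pressed down to its stop with it (value of joint tray above 0.44 rad and x of card in the frame of tray_lip between -0.005 and 0.06 m and y of card in the frame of tray_lip between -0.06 and 0.06 m and z of card in the frame of tray_lip between -0.006 and 0.015 m and contact force between card and tray above 1 N), for 0.2 s.
2. the tape lies in the catch bin and the tray has come back level with the adapter and the block in it (x of tape_roll in the frame of bin_floor between -0.068 and 0.068 m and y of tape_roll in the frame of bin_floor between -0.138 and 0.138 m and z of tape_roll in the frame of bin_floor between -0.01 and 0.05 m and value of joint tray below 0.04 rad and x of adapter in the frame of tray_floor between -0.085 and 0.1 m and y of adapter in the frame of tray_floor between -0.115 and 0.115 m and z of adapter in the frame of tray_floor between -0.02 and 0.06 m and x of pine_block in the frame of tray_floor between -0.085 and 0.1 m and y of pine_block in the frame of tray_floor between -0.115 and 0.115 m and z of pine_block in the frame of tray_floor between -0.02 and 0.06 m), for 0.2 s.
At the end, for the whole second after the job is handed in: The tape lies at rest in the catch bin; the tray is level (under 0.04 rad) with the adapter and the pine block in it; the card stands released in its rest, its lower edge within 12 mm in x and 25 mm in y of its seat and on the base, leaning 17 to 32 degrees, turned under 9 degrees (all of step 2 and x of card in the frame of card_rest between -0.012 and 0.012 m and y of card in the frame of card_rest between -0.025 and 0.025 m and z of card in the frame of card_rest below 0.046 m and angle between card's own z axis and vertical between 0.3 and 0.56 rad and angle between the y axis of card and the y axis of card_rest, either way round below 0.15 rad and linear speed of each of card, tape_roll, adapter, pine_block below 0.02 m/s); the robot touches nothing.
It fails at once if the gripper touches the tray or a part in it (contact force between the fingers and tray above 2 N or contact force between the fingers and tape_roll above 0.5 N or contact force between the fingers and adapter above 0.5 N or contact force between the fingers and pine_block above 0.5 N).
It fails at once if the adapter or the pine block leaves the tray (not (x of adapter in the frame of tray_floor between -0.085 and 0.1 m and y of adapter in the frame of tray_floor between -0.115 and 0.115 m and z of adapter in the frame of tray_floor between -0.02 and 0.06 m) or not (x of pine_block in the frame of tray_floor between -0.085 and 0.1 m and y of pine_block in the frame of tray_floor between -0.115 and 0.115 m and z of pine_block in the frame of tray_floor between -0.02 and 0.06 m)).
It fails at once if the tape leaves the tray while the card is not in its mouth (x of tape_roll in the frame of tray_lip below -0.005 m and value of joint tray above 0.1 rad and distance between card and tray_lip above 0.09 m).
It fails at once if a thing round about is moved by more than 40 mm (distance of any of tape_measure, wrench_2, screw_carton from where it was at the start of the episode above 0.04 m).
It also fails if it takes over 64 s, if anything falls off the work surface, if the arm or the gripper's body presses on something with over 40 N, if the wrist force passes 120 N, or if a joint passes its speed limit or range.

ROBOT

A 6-joint arm with a two-finger parallel gripper is mounted at the origin on a cart in front of the work surface, level with it; the furniture and walls round the work are solid. World frame = base frame: x ahead of the robot, y to its left, z up, the work surface at z = 0. Lengths are in mm, angles in rad, forces in N, time in s.
With the tool pointing down it reaches from about 300 to 775 mm from the base axis. Payload 14.6 kg.
Tool frame: the origin (TCP) lies on the centre line of the jaws, within the pads' length; the fingertips stand 19 mm ahead of it and the grasp point (between the pads) is the TCP (bot.tip_reach is the distance from the TCP to the fingertips, in mm); y points along the fingers, x is the direction in which the jaws open and shut, and the axes are right-handed (so a half turn about y gives the same grasp; the last joint's range is limited). The gripper opens to 85 mm and grips with 20 to 120 N. Pads are 22 mm wide; open, the fingers measure 114 mm over their backs; the gripper's body (76 mm by 85 mm) begins 54 mm behind the grasp point. The pads swing forward as they close: fully open they stand 13 mm farther back than shut.
Start: joints at [1.082, 0.3, 1.521, -0, 1.321, -0.067], TCP at [225.168, 501.786, 250.281] pointing down, gripper open.
Joint ranges: [-3.03, 3.03], [-0.79, 2.21], [0.23, 2.52], [-1.04, 4.18], [0, 3.07], [-2.55, 2.55]. Speed limits (rad/s): [2.22, 2.22, 2.57, 3.14, 3.14, 3.14].

INTERFACE

Orientations are given as a unit quaternion [w, x, y, z].
In Python, from rig import bot gives the robot as it stands. Calls block until the motion is done:
- bot.move_to(position, orientation): joint-space move of the TCP to a pose.
- bot.servo_line(position, attitude=None, speed=150, until_force=None): straight line of the TCP; attitude=None keeps the orientation; speed is the mean speed in mm/s. With until_force (N) it stops when the force on the tool has changed by that much, and returns True; else False.
- bot.move_joints(angles): joint-space move.
- bot.move_gripper(opening, grip_force=None): finger opening in mm; grip_force is the grip in N (None keeps the last); returns when the fingers have stopped.
- bot.dwell(seconds).
- bot.ik(position, orientation): joint angles nearest the present ones, or None.
- bot.read_state(): the state.
- bot.read_camera(name): name is "scene" or "top" or "wrist"; returns a dict with "image" (384x512x3 uint8, blue, green, red), "depth" (384x512 float32, mm along the optical axis (not along the pixel's ray), 0 where there is no reading), "fovy" (degrees; the focal length in pixels is half the picture's height over the tangent of half this angle, whatever the lens; pixels are square), "cx", "cy" (the principal point, pixels), "eye" and "attitude" of the camera in the world; the wrist camera has in their place "mount" (4x4, takes a point from camera to tool coordinates, whose origin is the TCP and whose axes are the tool frame's). Camera axes: x right, y down, z forward; pixel columns grow to the right and rows downward; lengths in mm; the calibration is good to about 2 mm. A picture is of the moment at which its call begins: read the wrist's pose just before it.
A pose or a line that the arm cannot do raises bot.MotionError and nothing moves.
- bot.finish_job(): hands the job in, once; it reports no verdict.
The state is a dict: "clock": time; "joint_positions": joint angles; "qvel": joint speeds; "effort": joint torques, N m; "ee_pos": TCP position; "tool_rot": TCP orientation; "ft_force": force on the tool from outside, world axes, zero at the start; "moment": the same for the moment, N m; "grip_width": finger opening in mm.
Only numpy, scipy, OpenCV 4.12 (cv2) and the standard library are available. Lean on these libraries where they do the work, as an engineer would, in place of code of your own. Each camera call takes 0.05 s, during which the arm holds its last target.

## Working session

There is one attempt and no reset: what is moved stays moved. The work goes in short steps, each a Python script; the robot and the scene stay as the last script left them, time stands still between calls to the robot, and variables do not carry over. Pictures are saved under pics/ and viewed, and the job is handed in when it is done.

```bash
ls; mkdir -p pics
python3 - <<'E'
from rig import bot
import cv2,pickle
d={}
for n in ["scene","top","wrist"]:
    s=bot.read_state(); c=bot.read_camera(n); c['state']=s; d[n]=c
    cv2.imwrite(f"pics/{n}0.png",c["image"])
    print(n,{k:v for k,v in c.items() if k not in("image","depth","state")})
pickle.dump(d,open("d0.pkl","wb")); print(s, bot.tip_reach)
E
```

```text
pics
scene {'fovy': 45.83104858491552, 'cx': 258.30312152853446, 'cy': 197.21112264836856, 'eye': array([-137.61922646, -606.80299167,  961.63935695]), 'attitude': array([-0.35580724,  0.83475811, -0.38273381,  0.17347891])}
top {'fovy': 48.634860198196435, 'cx': 256.10844680625485, 'cy': 193.4622890111581, 'eye': array([ 459.58090793,  -40.38902872, 1294.63559465]), 'attitude': array([ 0.03324428, -0.69954431,  0.71355615, -0.01924064])}
wrist {'fovy': 69.58273603678451, 'cx': 256.5187088742651, 'cy': 195.1323602515531, 'mount': array([[ 9.99999851e-01, -1.90226997e-04, -5.10875880e-04,
         2.35091969e-02],
       [ 4.26670884e-04, -3.10188131e-01,  9.50675098e-01,
        -1.24826427e+02],
       [-3.39311703e-04, -9.50675174e-01, -3.10188004e-01,
         8.07332078e+01],
       [ 0.00000000e+00,  0.00000000e+00,  0.00000000e+00,
         1.00000000e+00]])}
{'clock': 0.1, 'joint_positions': array([ 1.08240069e+00,  3.00430177e-01,  1.52149074e+00,  8.53863816e-06,
        1.32070393e+00, -6.65644079e-02]), 'qvel': array([ 1.03180659e-03, -1.49282700e-03, -2.40556813e-03, -1.37970047e-03,
       -2.15894437e-03,  8.47342821e-06]), 'effort': array([ 6.33806667e-04, -5.44377136e+01, -3.62372839e+01, -8.27627878e-05,
        3.08042538e-03,  1.72148111e-05]), 'ee_pos': array([225.08631981, 501.63630217, 249.78197217]), 'tool_rot': array([-0.59342287,  0.59377274,  0.3839212 , -0.38456177]), 'ft_force': array([-0.0491785 ,  0.32437755,  0.09375247]), 'moment': array([ 0.04016806, -0.01950828, -0.01781573]), 'grip_width': 85.39628202982364} 19.0
```

View pics/scene0.png

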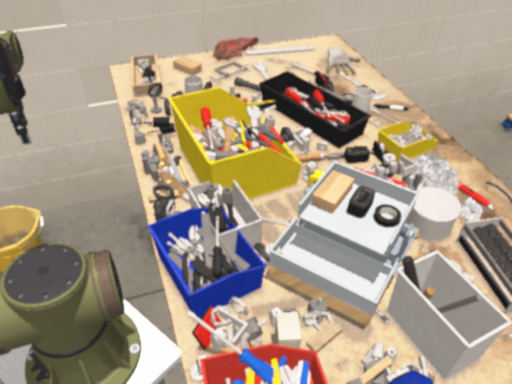

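View pics/top0.png

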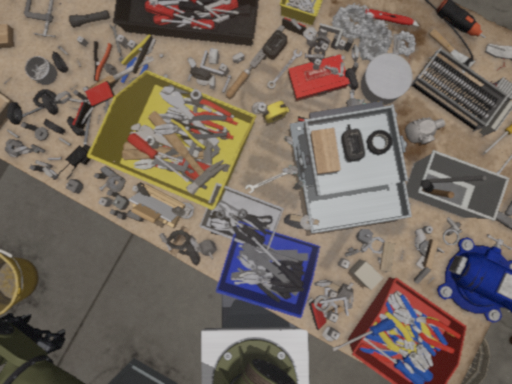

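```bash
cat > h.py <<'E'
import numpy as np,cv2,pickle
from scipy.spatial.transform import Rotation as R
def rot(q): return R.from_quat([q[1],q[2],q[3],q[0]])
def quat(r):
    q=r.as_quat(); return [q[3],q[0],q[1],q[2]]
def f(c): return c["image"].shape[0]/2/np.tan(np.radians(c["fovy"])/2)
def pose(c):
    if "eye" in c: return rot(c["attitude"]).as_matrix(),np.array(c["eye"])
    s=c["state"];Rt=rot(s["tool_rot"]).as_matrix();m=c["mount"]
    return Rt@m[:3,:3],Rt@m[:3,3]+s["ee_pos"]
def ray(c,u,v):
    A,e=pose(c);d=np.array([(u-c["cx"])/f(c),(v-c["cy"])/f(c),1.]);return e,A@d
def onz(c,u,v,z):
    e,d=ray(c,u,v);return e+d*(z-e[2])/d[2]
def cloud(c):
    A,e=pose(c);h,w=c["depth"].shape;v,u=np.mgrid[:h,:w]
    d=c["depth"];p=np.stack([(u-c["cx"])/f(c)*d,(v-c["cy"])/f(c)*d,d],-1)
    return p@A.T+e
def proj(c,p):
    A,e=pose(c);q=(np.asarray(p)-e)@A;return q[...,:2]/q[...,2:]*f(c)+[c["cx"],c["cy"]]
def crop(c,u0,v0,u1,v1,name,s=None):
    im=c["image"][v0:v1,u0:u1];s=s or min(800/(u1-u0),600/(v1-v0))
    cv2.imwrite(name,cv2.resize(im,None,fx=s,fy=s,interpolation=cv2.INTER_CUBIC))
E
python3 - <<'E'
from h import *
d=pickle.load(open("d0.pkl","rb"))
crop(d["top"],80,120,280,260,"pics/t1.png")
crop(d["top"],270,80,512,260,"pics/t2.png")
print(d["top"]["image"][200,155])
P=cloud(d["top"]); 
for uv in [(150,205),(165,210),(350,130),(350,205),(325,150),(353,145),(378,142),(365,272),(270,110)]: print(uv,P[uv[1],uv[0]].round())
E
```

```text
[132 133 137]
(150, 205) [523. 288.  84.]
(165, 210) [508. 247.  74.]
(350, 130) [ 704. -269.  189.]
(350, 205) [ 513. -289.   53.]
(325, 150) [ 652. -202.  192.]
(353, 145) [ 664. -275.  191.]
(378, 142) [ 677. -350.  157.]
(365, 272) [ 323. -318.   88.]
(270, 110) [798. -63.  62.]
```

View pics/wrist0.png

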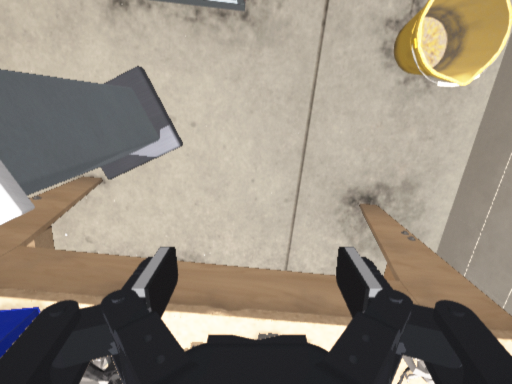

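View pics/t1.png

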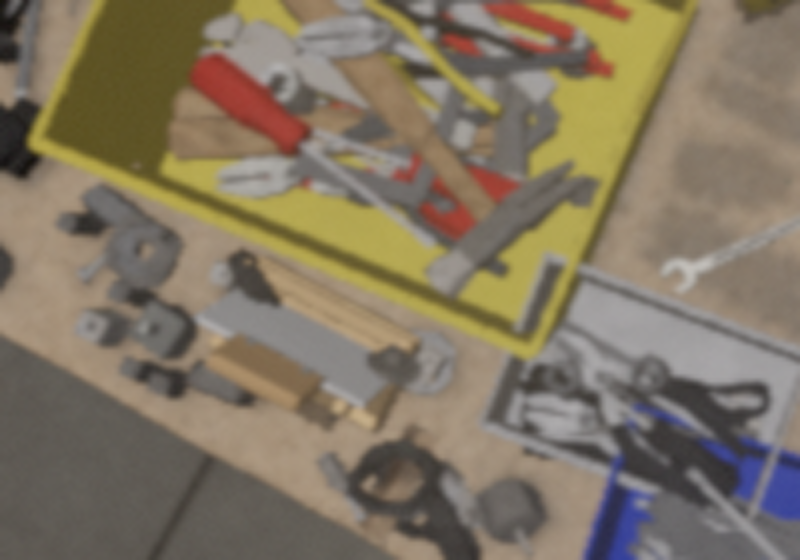

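View pics/t2.png

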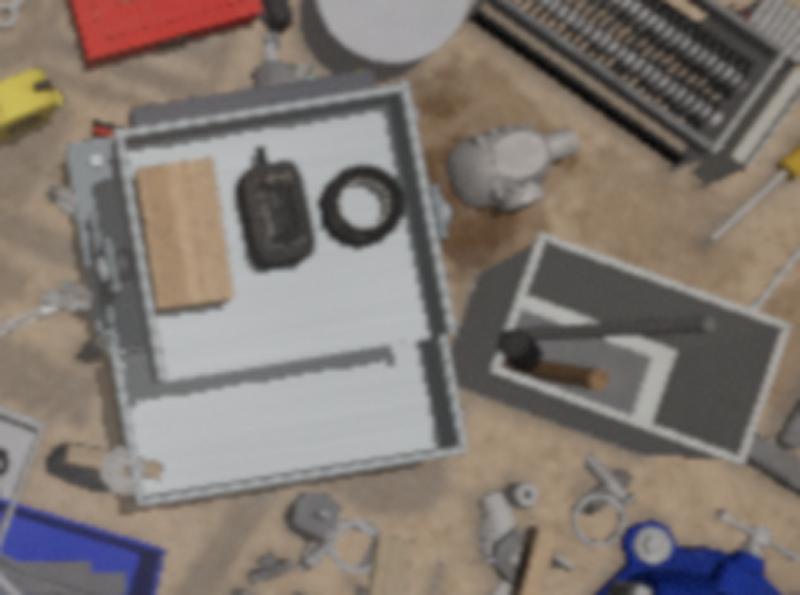

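Run:
```python
from h import *
d=pickle.load(open("d0.pkl","rb"))
P=cloud(d["top"])
s=d["wrist"]["state"]; print(rot(s["tool_rot"]).as_matrix().round(2))
np.set_printoptions(suppress=True,linewidth=200)
print("z\n",P[190:226:2,126:184:3,2].round().astype(int))
S=cloud(d["scene"]);print(proj(d["scene"],[520,270,80]))
```

```text
[[ 0.41 -0.   -0.91]
 [ 0.91 -0.    0.41]
 [-0.   -1.    0.  ]]
z
 [[ -1   1  -3  38  32  53  54  52  51  48  38  -2   3   1 191 195 194 160 111  59]
 [ -6   1   1   0  20  52  56  52  51  46  49  32  30  -1   1 198 194 193 184 140]
 [ -1   1  -4  -5  64  58  54  47  49  35  52  54  47  35   5   2  -3 194 193 191]
 [ -1   0   0  79  76  66  56  47  48  42  35  47  53  49  37   1   4  -1   4 196]
 [ 14   3  94  93  83  78  67  65  54  41  39  34  50  43  47  35  14  -3   0   0]
 [ 27   8 107  99  89  87  80  70  63  55  49  42  33  47  52  49  40  34  -2  -1]
 [ 27   7  -5 104 100  99  91  82  73  64  60  52  40  38  33  51  50  44  35  10]
 [ 22   7   1  34 117 106  95  86  81  74  69  55  52  46  35  29  52  50  50  34]
 [ 12   2   1 133 128 122 115  96  90  86  79  69  63  52  47  33  34  53  50  50]
 [ -1   2 140 145 135 129 124 117 107  95  84  78  69  63  54  50  46  59  61  33]
 [ -3  40 140 144 144 138 133 123 117 112  94  89  80  74  67  58  56  58  61  49]
 [  3  47  47 140 148 144 141 134 128 118 114  97  88  81  78  68  66  65  62  62]
 [ 34  46  44  45 143 145 143 143 135 126 121 115  99  88  82  77  69  65  64  59]
 [ 18  49  42  51  48 142 145 149 145 134 128 119 106  96  88  82  77  35  14  14]
 [ -4   7  43  47  46  38 143 143 143 145 133  37  37 108 104  98  83  37  -4  -2]
 [  0  -2  -1   4  41  40  -1   2 144 147 131  31  37  56 106 103  35  30  -1  -3]
 [  5  -1   1   3  -1  -5  -6  -2   2 139  -2   1   3  60  36  38  31  11   5   1]
 [  3  -1  -4  -2   1  -3   4   1   0   1   4   1  -4   1  35  36  36   4  -1  -1]]
[173.23370049 165.55019339]
```

Run:
```python
from h import *
np.set_printoptions(suppress=True,linewidth=200,precision=2)
d=pickle.load(open("d0.pkl","rb"))
c=d["top"];P=cloud(c)
im=c["image"].astype(int); hsv=cv2.cvtColor(c["image"],cv2.COLOR_BGR2HSV)
reg=np.zeros(P.shape[:2],bool);reg[188:226,124:184]=1
# plate: grey, z 45..112
pl=reg&(hsv[...,1]<45)&(P[...,2]>42)&(P[...,2]<108)
q=P[pl]
for _ in range(6):
    m=q.mean(0);n=np.linalg.svd(q-m)[2][2];n*=np.sign(n[2]);r=(q-m)@n;q=q[abs(r)<4]
print(len(q),"normal",n,"tilt",np.degrees(np.arccos(n[2])), "res",r.std(), m)
h=n.copy();h[2]=0;h/=np.linalg.norm(h);y=np.cross([0,0,1],h)
print("heading",np.degrees(np.arctan2(h[1],h[0])))
zc=np.cross(n,y)
Y=(q-m)@y;Z=(q-m)@zc
print("Y",np.percentile(Y,[0,1,2,5,95,98,99,100]),"Z",np.percentile(Z,[0,1,2,98,99,100]))
# restrict to plate & fit y extents via nearby points on plane
g=reg&(P[...,2]>112);G=P[g]-m
a=np.stack([G@n,G@y,G@zc],1); 
print(len(a),np.percentile(a,[1,5,25,50,75,95,99],axis=0))
pickle.dump((m,n,y,zc),open("plate.pkl","wb"))
v=c["image"].copy(); v[pl]=(0,255,0);v[g]=(0,0,255);cc=dict(c,image=v);crop(cc,110,170,200,240,"pics/m1.png")
```

```text
121 normal [ 0.64 -0.25  0.73] tilt 43.12959704717288 res 1.5830521152666812 [527.95 275.66  66.34]
heading -21.52316423505772
Y [-68.3  -65.45 -64.78 -59.34  60.73  64.59  66.17  71.91] Z [-31.76 -29.92 -26.51  25.58  36.01  39.4 ]
399 [[  18.86 -319.09    1.13]
 [  21.16  -84.55   35.52]
 [  26.46  -39.42   50.69]
 [  31.34  -13.75   62.71]
 [  84.63    9.2    77.76]
 [ 130.66   29.44   84.26]
 [ 932.21   34.4   801.52]]
```

View pics/m1.png

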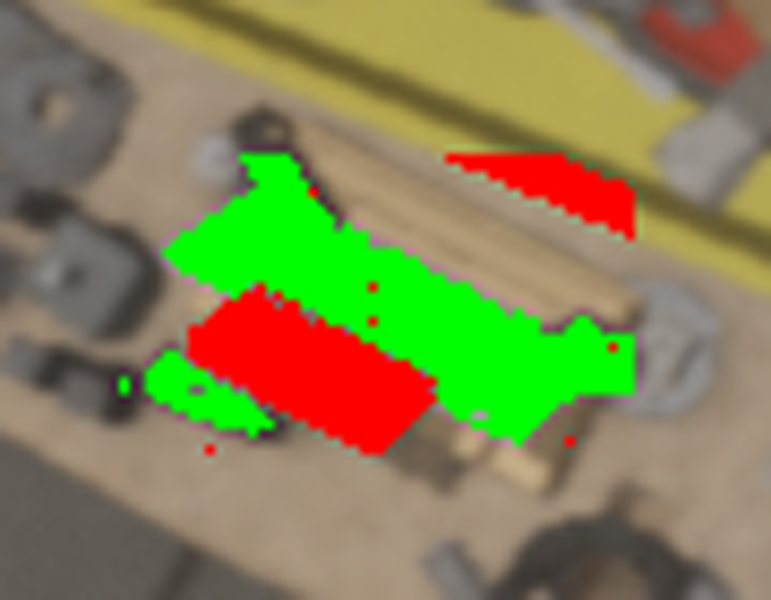

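Run:
```python
from h import *
from rig import bot
for yaw in (-25,):
  for sgn in (1,-1):
    a=np.radians(yaw);h=np.array([np.cos(a),np.sin(a),0])*sgn
    Rm=np.stack([h,[0,0,-1],np.cross(h,[0,0,-1])],1)
    q=quat(R.from_matrix(Rm)); print(sgn,bot.ik([500,275,280],q))
    # grasp ik
    t=np.radians(25);H=np.array([np.cos(a),np.sin(a),0]);cz=np.array([0,0,np.cos(t)])-np.sin(t)*H;cx=np.cos(t)*H+np.array([0,0,np.sin(t)])
    Rg=np.stack([sgn*cx,-cz,np.cross(sgn*cx,-cz)],1); print(bot.ik([497,275,125],quat(R.from_matrix(Rg))))
    # insertion with vertical card, heading 
    for yw in (-7,173):
      b=np.radians(yw)
      for tilt in (0,10,20):
        t=np.radians(tilt);H=np.array([np.cos(b),np.sin(b),0])*sgn
        cz=np.array([0,0,np.cos(t)])-np.sin(t)*H;cx=np.cos(t)*H+np.array([0,0,np.sin(t)])
        Ri=np.stack([cx,-cz,np.cross(cx,-cz)],1); print("ins",yw,tilt,bot.ik([600,-240,260],quat(R.from_matrix(Ri))))
a=np.radians(-25);h=np.array([np.cos(a),np.sin(a),0])
for sgn in (1,-1):
    Rm=np.stack([h*sgn,[0,0,-1],np.cross(h*sgn,[0,0,-1])],1)
    q=quat(R.from_matrix(Rm))
    if bot.ik([500,275,280],q) is not None:
        bot.move_to([500,275,280],q);break
s=bot.read_state();c=bot.read_camera("wrist");c["state"]=s
pickle.dump(c,open("w1.pkl","wb"));cv2.imwrite("pics/w1.png",c["image"]);print(sgn,s["clock"],s["ee_pos"])
```

```text
1 [ 4.38660149e-01  3.25569388e-01  1.41821510e+00 -4.44089210e-16
  1.39780816e+00  8.74992462e-01]
[ 0.58424178  0.40287955  1.75458531 -0.51777794  0.81516243  1.34818311]
ins -7 0 [-4.37173779e-01  5.13145744e-01  1.20227019e+00 -4.44089210e-16
  1.42617672e+00 -3.15000731e-01]
ins -7 10 [-0.4571664   0.42692318  1.33451627  0.06092428  1.21574772 -0.35147115]
ins -7 20 [-0.47905316  0.35177555  1.46170648  0.14210757  1.00404176 -0.41365966]
ins 173 0 None
ins 173 10 None
ins 173 20 None
-1 [ 0.43866015  0.32556939  1.4182151   0.          1.39780816 -2.26660019]
[ 0.58424178  0.40287955  1.75458531 -0.51777794  0.81516243 -1.79340955]
ins -7 0 None
ins -7 10 None
ins -7 20 None
ins 173 0 [-4.37173779e-01  5.13145744e-01  1.20227019e+00 -4.44089210e-16
  1.42617672e+00 -3.15000731e-01]
ins 173 10 [-0.4571664   0.42692318  1.33451627  0.06092428  1.21574772 -0.35147115]
ins 173 20 [-0.47905316  0.35177555  1.46170648  0.14210757  1.00404176 -0.41365966]
1 1.4917 [499.51918125 275.69402292 279.89534365]
```

View pics/w1.png

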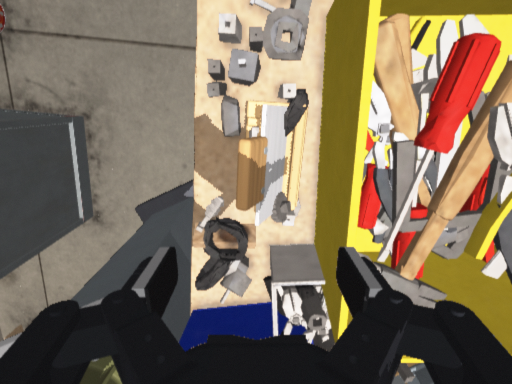

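Run:
```python
from h import *
np.set_printoptions(suppress=True,linewidth=200,precision=2)
c=pickle.load(open("w1.pkl","rb"))
P=cloud(c);hsv=cv2.cvtColor(c["image"],cv2.COLOR_BGR2HSV)
# grip: brown box faces
reg=np.zeros(P.shape[:2],bool);reg[100:230,232:290]=1
pl=reg&(hsv[...,1]<50)&(hsv[...,2]>150)&(P[...,2]>42)&(P[...,2]<115)
k=cv2.erode(pl.astype(np.uint8),np.ones((3,3)))>0
q=P[k]
for _ in range(8):
    m=q.mean(0);n=np.linalg.svd(q-m)[2][2];n*=np.sign(n[2]);r=(q-m)@n;q=q[abs(r)<3]
print(len(q),"n",n,"tilt from vert",np.degrees(np.arcsin(n[2])),"res",r.std(),m)
print("heading",np.degrees(np.arctan2(n[1],n[0])))
w=pl.astype(np.uint8);cs=max(cv2.findContours(w,0,2)[0],key=cv2.contourArea);rect=cv2.minAreaRect(cs);print(rect,cv2.boxPoints(rect))
g=reg&(P[...,2]>118)&(P[...,2]<160);G=P[g]
h=np.array([n[0],n[1],0]);h/=np.linalg.norm(h);y=np.cross([0,0,1],h);zc=np.cross(n,y)
a=(G-m)@np.stack([n,y,zc],1);print(len(G));print(np.percentile(a,[1,5,25,50,75,95,99],axis=0))
b=(P[k]-m)@np.stack([n,y,zc],1);print(np.percentile(b,[0,1,50,99,100],axis=0))
v=c["image"].copy();v[pl]=(0,255,0);v[g]=(0,0,255);crop(dict(c,image=v),200,80,330,240,"pics/m2.png")
# bin wall top nearest
print("bin wall at row165:",[(u,P[165,u].round()) for u in range(300,372,8)])
```

```text
433 n [ 0.79 -0.42  0.45] tilt from vert 26.600117667653095 res 0.7121871691093038 [516.65 282.44  89.36]
heading -28.312299001545384
((273.3414306640625, 134.57318115234375), (25.581262588500977, 59.03368377685547), 1.7899105548858643) [[259.64 163.68]
 [261.48 104.67]
 [287.05 105.47]
 [285.2  164.48]]
1756
[[ -6.18 -35.36  30.11]
 [ -4.76 -31.44  32.54]
 [  0.66 -16.04  45.63]
 [  5.24   2.23  59.07]
 [  5.87  19.27  62.17]
 [  6.32  32.14  63.21]
 [  6.55  34.28  63.63]]
[[-60.09 -91.41 -54.86]
 [-58.67 -88.15 -51.55]
 [  0.04  26.52 -10.44]
 [  9.01  64.42  20.65]
 [ 13.17  65.12  22.26]]
bin wall at row165: [(300, array([553., 254.,  37.])), (308, array([566., 239.,   1.])), (316, array([576., 235.,   2.])), (324, array([580., 244.,  51.])), (332, array([582., 255., 101.])), (340, array([583., 263., 137.])), (348, array([583., 269., 167.])), (356, array([582., 277., 197.])), (364, array([632., 216.,  35.]))]
```

View pics/m2.png

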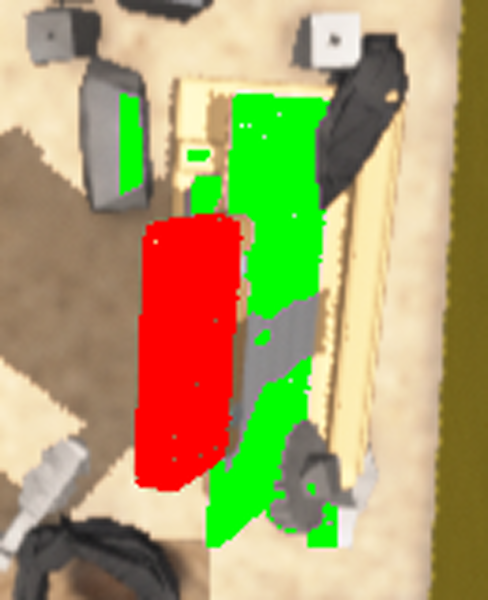

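Run:
```python
from h import *
np.set_printoptions(suppress=True,linewidth=200,precision=2)
c=pickle.load(open("w1.pkl","rb"))
P=cloud(c)
reg=np.zeros(P.shape[:2],bool);reg[130:215,232:275]=1
top=reg&(P[...,2]>118)&(P[...,2]<160)
n=np.array([.79,-.42,.45])
# split faces by normals: fit top face with RANSAC-like: points with largest zc
H=np.array([np.cos(np.radians(-28.3)),np.sin(np.radians(-28.3)),0]);y=np.cross([0,0,1],H)
G=P[top];p=G[:,:2]@H[:2];pl=G[:,:2]@y[:2]
cen=G[:,:2]@y[:2]
print("y ext",np.percentile(cen,[.5,2,98,99.5]))
# ridge (max z) per y-slice: top-front edge
E=[]
for lo in np.arange(cen.min()+6,cen.max()-6,3):
    s=G[(cen>lo)&(cen<lo+3)]
    # front face pts: z range 122..138
    f_=s[(s[:,2]>122)&(s[:,2]<134)]
    if len(f_)>3: E.append([f_[:,0].mean(),f_[:,1].mean(),f_[:,2].mean()])
F=G[(G[:,2]>122)&(G[:,2]<136)]
for _ in range(6):
    m=F.mean(0);nn=np.linalg.svd(F-m)[2][2];nn*=np.sign(nn[2]);r=(F-m)@nn;F=F[abs(r)<2]
print("front face",len(F),nn,"head",np.degrees(np.arctan2(nn[1],nn[0])),"tilt",np.degrees(np.arcsin(nn[2])),m,r.std())
T=G[(G[:,2]>141)]
for _ in range(6):
    m2=T.mean(0);n2=np.linalg.svd(T-m2)[2][2];n2*=np.sign(n2[2]);r=(T-m2)@n2;T=T[abs(r)<2]
print("top face",len(T),n2,"head",np.degrees(np.arctan2(-n2[1],-n2[0])),np.degrees(np.arccos(n2[2])),m2)
# top rect
rect=cv2.minAreaRect(T[:,:2].astype(np.float32));print(rect)
from rig import bot
a=np.radians(-7);h=np.array([np.cos(a),np.sin(a),0])
q=quat(R.from_matrix(np.stack([h,[0,0,-1],np.cross(h,[0,0,-1])],1)))
print(bot.ik([570,-250,330],q))
bot.move_to([570,-250,330],q)
s=bot.read_state();c=bot.read_camera("wrist");c["state"]=s
pickle.dump(c,open("w2.pkl","wb"));cv2.imwrite("pics/w2.png",c["image"]);print(s["clock"],s["ee_pos"],s["qvel"])
```

```text
y ext [458.02 459.63 527.43 528.01]
front face 412 [ 0.79 -0.43  0.43] head -28.269073704484324 tilt 25.630821647970127 [505.2  289.63 129.21] 0.3725779930139409
top face 789 [-0.2   0.11  0.97] head -29.62918125916989 12.997355082705528 [493.26 295.54 145.1 ]
((492.4861145019531, 294.36895751953125), (70.30699920654297, 12.939529418945312), 61.58152770996094)
[-0.47  0.43  1.17 -0.    1.55 -0.35]
3.4667 [ 570.31 -249.12  329.96] [ 0. -0.  0. -0.  0. -0.]
```

View pics/w2.png

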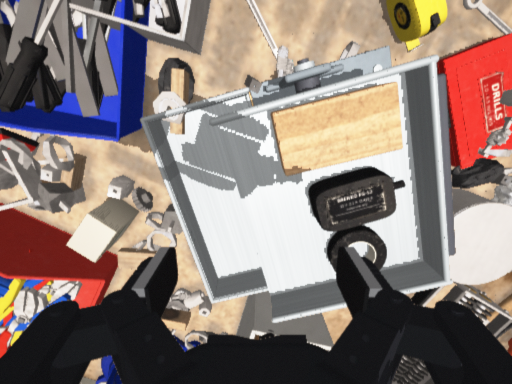

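Run:
```python
from h import *
np.set_printoptions(suppress=True,linewidth=200,precision=2)
for nm,c in (("w2",pickle.load(open("w2.pkl","rb"))),("top",pickle.load(open("d0.pkl","rb"))["top"])):
    P=cloud(c);z=P[...,2]
    box=(P[...,0]>450)&(P[...,0]<850)&(P[...,1]>-450)&(P[...,1]<-100)
    fl=box&(abs(z-154)<6)
    w=cv2.morphologyEx(fl.astype(np.uint8),cv2.MORPH_OPEN,np.ones((5,5)));n,l,st,_=cv2.connectedComponentsWithStats(w)
    k=l==1+np.argmax(st[1:,4]);F=P[k];print(nm,len(F),"floor z",np.median(F[:,2]),"z std",F[:,2].std())
    # wall tops z~197
    wt=box&(abs(z-197)<4);W=P[wt]
    # bin walls z~103
    cv2.imwrite(f"pics/m3{nm}.png",np.stack([wt*255,k*255,(box&(abs(z-192)<4))*255],-1).astype(np.uint8))
    # lip: min-x boundary per y bin in rotated frame, floor
    yaw=np.radians(-7)
    for it in range(3):
        h=np.array([np.cos(yaw),np.sin(yaw)]);yy=np.array([-h[1],h[0]])
        a=F[:,:2]@h;b=F[:,:2]@yy;L=[]
        for lo in np.arange(b.min()+8,b.max()-8,4):
            s=(b>lo)&(b<lo+4)
            if s.sum()>3: L.append([lo+2,a[s].min()])
        L=np.array(L);g=abs(L[:,1]-np.median(L[:,1]))<8;pf=np.polyfit(L[g,0],L[g,1],1);yaw=yaw-np.arctan(pf[0])
    print("lip yaw",np.degrees(yaw),"lip a",np.median(L[g,1]),"b ext",np.percentile(b,[.2,1,99,99.8]),"a max",np.percentile(a,[99,99.9]),g.sum())
    a=W[:,:2]@h;b=W[:,:2]@yy
    print("wall a",np.percentile(a,[1,99]),"b hist",np.percentile(b,[1,99]),len(W))
    # side walls line fits
    for sgn in (1,-1):
        s=(b-np.median(F[:,:2]@yy))*sgn>90
        s&=(a<np.percentile(a,92))
        pf=np.polyfit(a[s],b[s],1);r=b[s]-np.polyval(pf,a[s]);i=abs(r)<6;pf=np.polyfit(a[s][i],b[s][i],1)
        print("side",sgn,s.sum(),"yaw",np.degrees(yaw+np.arctan(pf[0])),"b",np.median(b[s][i]))
```

```text
w2 16873 floor z 155.60841791202205 z std 0.8213531916575575
lip yaw 8.254874458943878 lip a 503.434012736159 b ext [-482.92 -482.2  -262.33 -260.69] a max [698.32 698.97] 52
wall a [506.37 703.49] b hist [-485.89 -252.4 ] 5056
side 1 2195 yaw 7.400844285086985 b -256.01895318767964
side -1 952 yaw 8.411486317318504 b -482.40519819712256
top 2230 floor z 154.25953094385113 z std 2.1461268540356633
lip yaw 8.003547707813615 lip a 506.47446734407214 b ext [-481.78 -481.02 -267.75 -264.78] a max [594.83 601.98] 51
wall a [508.69 706.09] b hist [-485.99 -250.91] 754
side 1 264 yaw 4.515742408265675 b -255.35175679634432
side -1 175 yaw 8.096993083453011 b -482.85501610175885
```

View pics/m3w2.png

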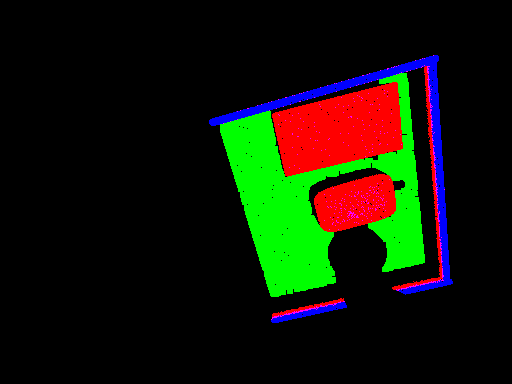

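```bash
cat >> h.py <<'E'
YAW=np.radians(8.2);HT=np.array([np.cos(YAW),np.sin(YAW),0]);YT=np.array([-HT[1],HT[0],0]);A_LIP,B0,ZF=504.,-369.,154.5
def tray(p): p=np.asarray(p);return np.stack([p@HT-A_LIP,p@YT-B0,p[...,2]-ZF],-1)  # lip frame, level
E
python3 - <<'E'
from h import *
np.set_printoptions(suppress=True,linewidth=200,precision=1)
d=pickle.load(open("d0.pkl","rb"));c=d["top"];P=cloud(c);w2=pickle.load(open("w2.pkl","rb"))
for nm,c in (("w2",w2),("top",c),("scene",d["scene"])):
    T=tray(cloud(c));g=cv2.cvtColor(c["image"],cv2.COLOR_BGR2HSV)
    inn=(T[...,0]>5)&(T[...,0]<190)&(abs(T[...,1])<108)&(T[...,2]>12)&(T[...,2]<45)
    dark=inn&(g[...,2]<75);n,l,st,_=cv2.connectedComponentsWithStats(dark.astype(np.uint8))
    for i in range(1,n):
        if st[i,4]>40: q=T[l==i];print(nm,"dark",st[i,4],np.percentile(q,[1,99],axis=0).ravel())
    q=T[inn&~dark&(g[...,1]>60)];print(nm,"pine",np.percentile(q,[1,99],axis=0).ravel())
E
```

```text
w2 dark 3098 [ 76.1 -23.2  13.5 168.3  25.   39. ]
w2 dark 41 [119.7  11.   36.  130.6  17.8  38.6]
w2 dark 935 [ 82.9 -92.2  12.5 144.6 -40.   21.4]
w2 pine [ 55.6  46.9  25.4 167.8 107.   38.5]
top dark 455 [ 76.5 -21.6  14.7 162.4  22.7  40.7]
top dark 230 [  84.2 -105.7   13.4  142.9  -42.6   23.8]
top pine [ 56.3  47.   23.1 166.9 104.7  40.4]
scene dark 84 [ 92.2 -19.3  32.3 139.1   1.7  38.6]
scene dark 194 [ 75.1 -29.2  12.8 119.4  13.6  37.2]
scene dark 129 [  81.9 -105.2   12.5  128.6  -48.9   20.5]
scene pine [ 54.3  40.5  13.  168.4 102.6  37.6]
```

```bash
cat >> h.py <<'E'
def cardR(yaw,t):
    "card rotation: heading yaw, top leaning to -x by t (rad)"
    H=np.array([np.cos(yaw),np.sin(yaw),0]);U=np.array([0,0,1.])
    cx=np.cos(t)*H+np.sin(t)*U;cz=np.cos(t)*U-np.sin(t)*H
    return np.stack([cx,np.cross(cz,cx),cz],1)
def toolq(C): return quat(R.from_matrix(np.stack([C[:,0],-C[:,2],C[:,1]],1)))
YR=np.radians(-28.3);TR=np.radians(25.2);CR=cardR(YR,TR)
_m=np.array([505.2,289.63,129.21])
_y=CR[:,1]
# grip centre: plane offset -7, y=493.1, z=125
GC=np.linalg.solve(np.stack([CR[:,0],_y,[0,0,1]]),[CR[:,0]@_m-7,493.1,125.])
E
python3 - <<'E'
from h import *
from rig import bot
np.set_printoptions(suppress=True,precision=2)
print(GC,np.linalg.det(CR),"foot",GC-97*CR[:,2]); q=toolq(CR);az=CR[:,2]
print(bot.ik(GC,q),bot.ik(GC+az*90,q))
bot.move_gripper(50)
bot.move_to(GC+az*90,q)
print(bot.servo_line(GC+az*0,speed=90,until_force=12)); s=bot.read_state();print(s["ee_pos"],s["ft_force"],s["clock"])
E
```

```text
[499.46 291.11 125.  ] 1.0000000000000004 foot [535.82 271.53  37.23]
[ 0.61  0.44  1.71 -0.52  0.86  1.43] [ 0.68  0.3   1.68 -0.47  1.03  1.39]
False
[499.53 291.38 125.59] [ 0.54 -0.73  0.17] 7.2
```

Run:
```python
from h import *
from rig import bot
np.set_printoptions(suppress=True,precision=2)
bot.move_gripper(5,80); s=bot.read_state();print(s["grip_width"],s["ee_pos"],s["ft_force"],s["clock"])
s=bot.read_state();c=bot.read_camera("wrist");c["state"]=s;pickle.dump(c,open("w3.pkl","wb"));cv2.imwrite("pics/w3.png",c["image"])
```

```text
13.021633495537086 [499.67 291.19 125.43] [ 1.19 -1.    3.34] 7.6167
```

View pics/w3.png

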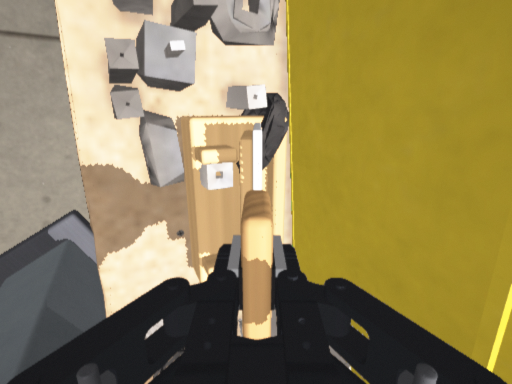

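```bash
cat >> h.py <<'E'
GRASP=np.array([499.67,291.19,125.43])
PX,PZ=604.-A_LIP,ZF-6   # pivot in lip x, world z
def tcp(th,x,y,z,lean=0.):
    "TCP pose for card foot at (x,y,z) in lip frame, tray tilted th, card leaning additionally"
    # floor frame: origin pivot; level: point = (x-100, y, 6+z)
    a=x-100;b=6+z
    # mouth (-x) goes down: rotate so -x end lowers
    X=a*np.cos(th)-b*np.sin(th);Z=a*np.sin(th)+b*np.cos(th)
    w=HT*(A_LIP+100+X)+YT*(B0+y)+np.array([0,0,PZ+Z])
    C=cardR(YAW,th+lean);return w+97*C[:,2],toolq(C)
E
python3 - <<'E'
from h import *
from rig import bot
np.set_printoptions(suppress=True,precision=2)
az=CR[:,2]
for th in (0,.25,.5): print(tcp(th,25,38,0)[0],bot.ik(*tcp(th,25,38,0)))
bot.servo_line(GRASP+az*110,speed=120)
s=bot.read_state();print(s["ft_force"],s["grip_width"])
bot.servo_line(GRASP+az*110+np.array([0,0,110]),speed=200)
p,q=tcp(0,25,38,90);bot.move_to(p,q)
s=bot.read_state();print(s["ee_pos"],p,s["ft_force"],s["grip_width"],s["clock"])
for n in("top","scene","wrist"):
    s=bot.read_state();c=bot.read_camera(n);c["state"]=s;pickle.dump(c,open(f"{n}4.pkl","wb"));cv2.imwrite(f"pics/{n}4.png",c["image"])
    if n!="wrist": crop(c,*((280,90,430,240) if n=="top" else (250,120,440,320)),f"pics/{n}4.png")
E
```

```text
[ 570.8  -252.17  251.5 ] [-0.47  0.47  1.29 -0.    1.39 -0.62]
[ 547.89 -255.47  229.74] [-0.56  0.34  1.53  0.18  1.08 -0.77]
[ 531.01 -257.9   202.93] [-0.65  0.28  1.74  0.48  0.82 -1.07]
[-1.35 -0.38 -1.97] 13.015847596302297
[ 571.06 -251.41  341.39] [ 570.8  -252.17  341.5 ] [ 0.27  0.31 -1.94] 13.047110978541282 11.5083
```

View pics/top4.png

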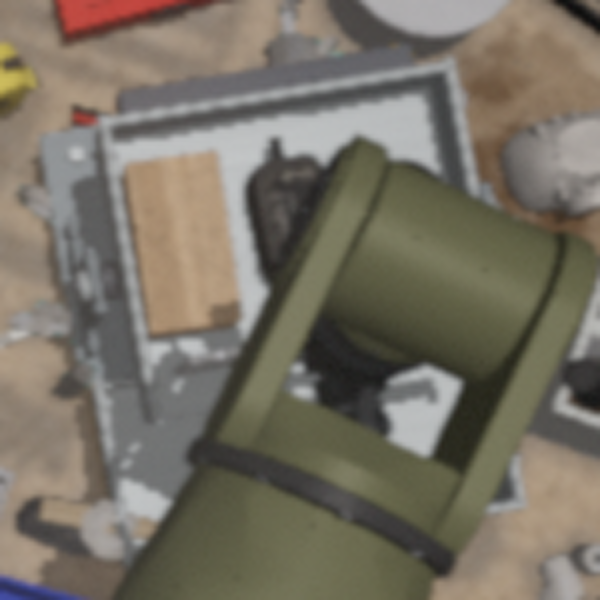

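View pics/scene4.png

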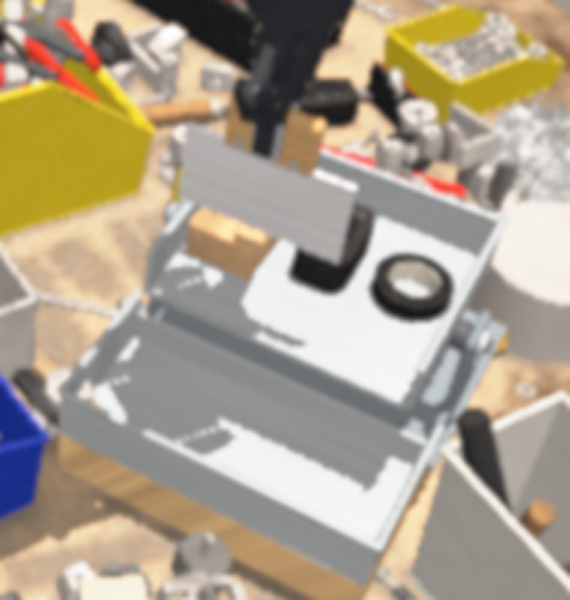

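View pics/wrist4.png

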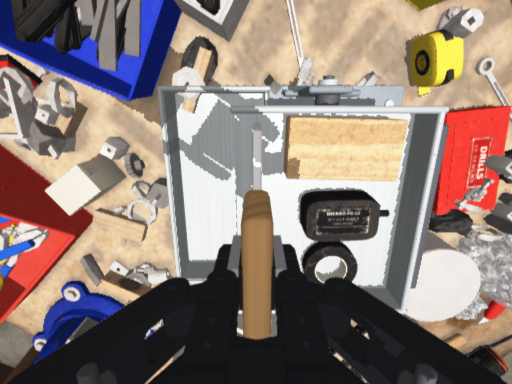

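Run:
```python
from h import *
np.set_printoptions(suppress=True,precision=1)
c=pickle.load(open("wrist4.pkl","rb"));T=tray(cloud(c))
print("col 257:",[(v,T[v,257]) for v in range(112,190,6)])
c=pickle.load(open("scene4.pkl","rb"));S=tray(cloud(c))
m=(S[...,2]>80)&(S[...,2]<175)&(abs(S[...,0]-25)<10)&(S[...,1]>-60)&(S[...,1]<140)
q=S[m];print(len(q),np.percentile(q,[1,3,97,99],axis=0))
lo=q[q[:,2]<145];A=np.c_[lo[:,1:],np.ones(len(lo))];print("plane x= ay+bz+c",np.linalg.lstsq(A,lo[:,0],rcond=None)[0])
```

```text
col 257: [(112, array([ 24.7, 112.6,  42.6])), (118, array([ 24.9, 105.4,   0.5])), (124, array([ 24.5, 106.4, 115.2])), (130, array([ 24.4, 106.4, 164.5])), (136, array([ 24.4, 103.4, 164.9])), (142, array([ 24.4, 100.4, 166. ])), (148, array([ 24.4,  97.2, 165.1])), (154, array([ 24.4,  94. , 165.1])), (160, array([ 24.4,  90.9, 165.6])), (166, array([ 24.4,  87.4, 164.5])), (172, array([ 24.4,  84.3, 165.8])), (178, array([ 24.4,  81. , 165.9])), (184, array([ 24.4,  77.3, 164.6]))]
1528 [[ 18.1 -32.5  89.4]
 [ 19.4 -30.1  91.4]
 [ 26.3  98.2 168.9]
 [ 27.4 100.8 172.8]]
plane x= ay+bz+c [ 0.  -0.  24.3]
```

Run:
```python
from h import *
from rig import bot
np.set_printoptions(suppress=True,precision=2)
p,q=tcp(0,25,38,8);bot.servo_line(p,q,speed=100)
f0=bot.read_state()["ft_force"]
p,q=tcp(0,25,38,-6);hit=bot.servo_line(p,q,speed=20,until_force=3)
s=bot.read_state();z=s["ee_pos"][2]-tcp(0,25,38,0)[0][2];print(hit,z,s["ft_force"]-f0,s["clock"])
for th in np.arange(0.06,0.49,0.07):
    p,q=tcp(th,25,38,z-1);hit=bot.servo_line(p,q,speed=40,until_force=25)
    s=bot.read_state();print(round(th,2),hit,s["ft_force"]-f0,s["ee_pos"]-p,round(s["clock"],2))
    if hit: break
```

```text
True 0.21963823928095394 [ 0.82 -0.77  7.37] 13.0917
0.06 False [-0.45  0.54  9.1 ] [ 0.05 -0.13  1.12] 13.44
0.13 False [-1.09  1.86  8.23] [ 0.05 -0.17  1.16] 13.82
0.2 False [-1.87  0.41  8.38] [ 0.01 -0.18  1.07] 14.19
0.27 False [-2.8   1.45  9.52] [-0.04 -0.22  1.  ] 14.57
0.34 False [-3.96  0.65  8.51] [-0.11 -0.28  0.92] 14.94
0.41 False [-4.01  0.68  8.21] [-0.16 -0.28  0.76] 15.32
0.48 False [-5.21  0.14  7.54] [-0.21 -0.26  0.62] 15.69
```

Following the arc nicely. Now go to the stop.

Run:
```python
from h import *
from rig import bot
np.set_printoptions(suppress=True,precision=2)
f0=np.array([.27,.31,-1.94])
for th in (.50,.515,.53):
    p,q=tcp(min(th,.5),25,38,-1-max(0,th-.5)*75);hit=bot.servo_line(p,q,speed=20,until_force=15)
    s=bot.read_state();print(th,hit,s["ft_force"]-f0,s["ee_pos"]-p,round(s["clock"],2))
    if hit or np.linalg.norm(s["ft_force"]-f0)>20: break
bot.dwell(0.6)
s=bot.read_state();print(s["ft_force"]-f0,s["clock"])
for n in("scene","wrist"):
    s=bot.read_state();c=bot.read_camera(n);c["state"]=s;pickle.dump(c,open(f"{n}5.pkl","wb"));cv2.imwrite(f"pics/{n}5.png",c["image"])
    if n!="wrist": crop(c,250,120,440,320,f"pics/{n}5.png")
```

```text
0.5 False [-8.81 -1.13 11.35] [-0.25 -0.36  0.79] 15.97
0.515 False [-19.37   2.39  21.62] [-0.42 -0.42  1.69] 16.23
[-18.98   1.43  21.67] 16.825
```

View pics/scene5.png

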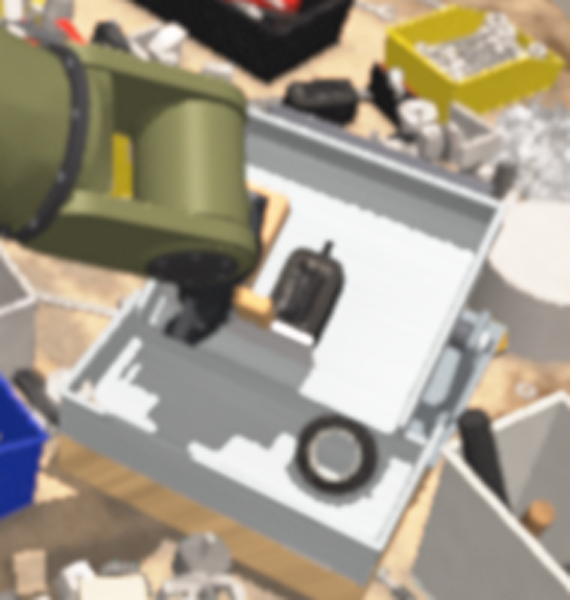

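View pics/wrist5.png

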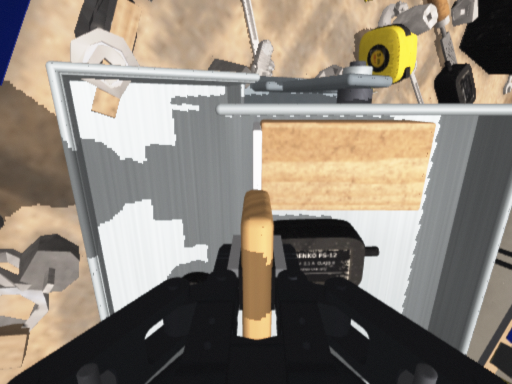

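Run:
```python
from h import *
from rig import bot
np.set_printoptions(suppress=True,precision=2)
c=pickle.load(open("scene5.pkl","rb"));P=cloud(c);b=tray(P[272,340]) ;print("tape?",P[272,352],P[262,362])
f0=np.array([.27,.31,-1.94])
for th in np.arange(.48,-0.001,-0.06):
    p,q=tcp(th,25,38,-0.8);hit=bot.servo_line(p,q,speed=45)
    s=bot.read_state();print(round(th,2),s["ft_force"]-f0,round(s["clock"],2))
p,q=tcp(0,25,38,3);bot.servo_line(p,q,speed=15)
bot.dwell(.3)
s=bot.read_state();print(s["ft_force"]-f0,s["clock"])
for n in("scene","wrist"):
    s=bot.read_state();c=bot.read_camera(n);c["state"]=s;pickle.dump(c,open(f"{n}6.pkl","wb"));cv2.imwrite(f"pics/{n}6.png",c["image"])
    if n!="wrist": crop(c,250,120,440,320,f"pics/{n}6.png")
```

```text
tape? [ 535.83 -353.97   76.18] [ 561.24 -362.45   97.74]
0.48 [-7.67 -1.2   7.62] 17.18
0.42 [-5.48 -2.36  7.26] 17.49
0.36 [-4.6  -2.79  7.91] 17.81
0.3 [-4.08 -2.09  8.33] 18.12
0.24 [-4.05 -1.39  9.14] 18.44
0.18 [-2.77 -0.96  8.13] 18.76
0.12 [-2.51 -0.17  8.82] 19.07
0.06 [-2.85 -0.36  8.22] 19.39
0.0 [-2.3  -0.12  8.22] 19.71
[-0.91 -0.09  0.51] 20.4083
```

View pics/scene6.png

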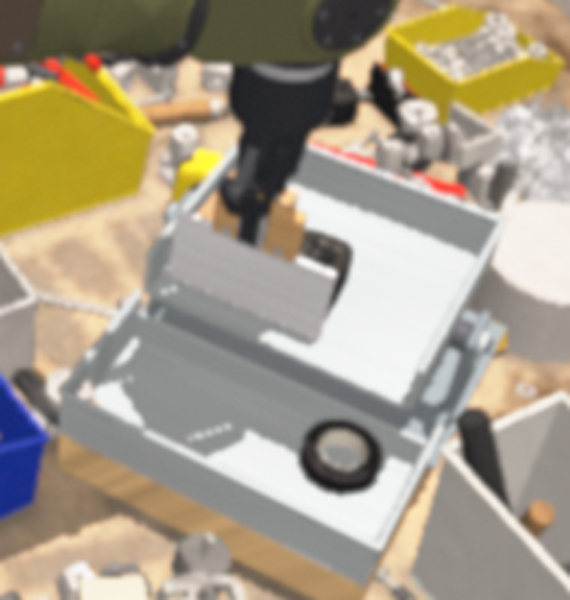

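View pics/wrist6.png

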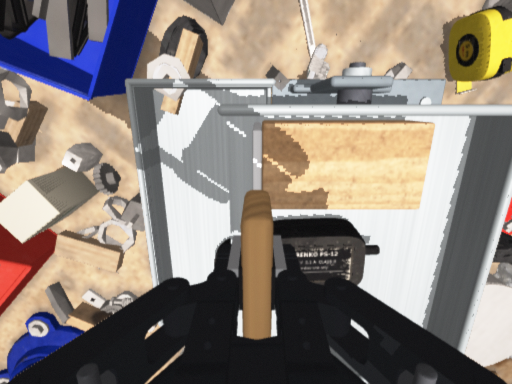

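Run:
```python
from h import *
from rig import bot
np.set_printoptions(suppress=True,precision=2)
p,q=tcp(0,19,38,3);bot.servo_line(p,q,speed=20)
p,q=tcp(0,19,38,20);bot.servo_line(p,q,speed=60)
p,q=tcp(0,15,38,95);bot.servo_line(p,q,speed=120)
s=bot.read_state();c=bot.read_camera("wrist");c["state"]=s;T=tray(cloud(c))
print("card edge",T[130:186:10,257],s["ft_force"],s["clock"])
az=CR[:,2];q=toolq(CR)
bot.move_to(GRASP+az*110+np.array([0,0,110]),q)
bot.servo_line(GRASP+az*110,speed=150)
bot.servo_line(GRASP+az*25,speed=100)
s=bot.read_state();c=bot.read_camera("wrist");c["state"]=s;cv2.imwrite("pics/w7.png",c["image"]);print(s["ft_force"],s["clock"],s["ee_pos"]-GRASP-az*25)
```

```text
card edge [[ 13.96 105.64 166.66]
 [ 13.96 100.65 168.53]
 [ 13.96  95.6  169.91]
 [ 13.96  90.14 169.19]
 [ 13.96  84.6  168.89]
 [ 13.96  79.14 169.45]] [ 0.42 -0.83 -0.79] 22.1667
[-0.54  0.51 -1.08] 26.1667 [-0.06  0.18  0.38]
```

View pics/w7.png

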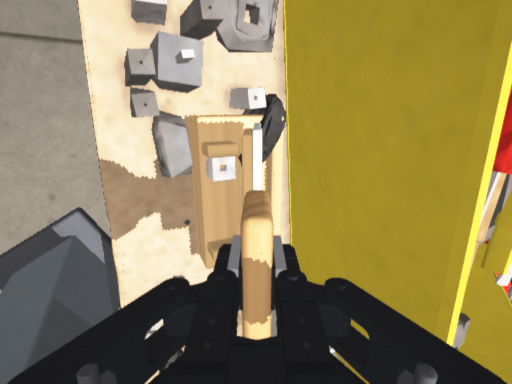

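Run:
```python
from h import *
from rig import bot
np.set_printoptions(suppress=True,precision=2)
az=CR[:,2]
print(bot.servo_line(GRASP-az*1.5,speed=25,until_force=5));s=bot.read_state();print((s["ee_pos"]-GRASP),s["ft_force"])
bot.move_gripper(40);s=bot.read_state();print(s["grip_width"],s["ft_force"])
bot.servo_line(GRASP+az*90,speed=80)
a=np.radians(-28.3);h=np.array([np.cos(a),np.sin(a),0])
q=quat(R.from_matrix(np.stack([h,[0,0,-1],np.cross(h,[0,0,-1])],1)))
bot.move_to([500,275,300],q)
for n in("wrist","scene","top"):
    s=bot.read_state();c=bot.read_camera(n);c["state"]=s;pickle.dump(c,open(f"{n}8.pkl","wb"));cv2.imwrite(f"pics/{n}8.png",c["image"])
    if n=="wrist": crop(c,200,80,330,240,"pics/wrist8.png")
    if n=="top": crop(c,230,60,470,240,"pics/top8.png")
print(s["clock"])
c=pickle.load(open("wrist8.pkl","rb"));P=cloud(c)
reg=np.zeros(P.shape[:2],bool);reg[80:240,200:330]=1
G=P[reg&(P[...,2]>118)&(P[...,2]<160)]
print(len(G),(G@CR[:,1]).min(),(G@CR[:,1]).max(),G[:,2].max())
F=G[(G[:,2]>122)&(G[:,2]<136)]
for _ in range(6):
    m=F.mean(0);n=np.linalg.svd(F-m)[2][2];n*=np.sign(n[2]);F=F[abs((F-m)@n)<2]
print("head",np.degrees(np.arctan2(n[1],n[0])),"tilt",np.degrees(np.arcsin(n[2])),"plane d",(m-_m)@CR[:,0] if 0 else (m-np.array([505.2,289.63,129.21]))@CR[:,0])
```

```text
True
[ 0.06 -0.01  0.07] [-0.29 -0.02  4.1 ]
40.16834154411796 [-0.61  0.07  0.68]
29.425
1753 404.69902516936816 581.9512403418324 149.00173767215648
head -16.65835860440097 tilt 85.66788009978623 plane d 31.540496216681195
```

View pics/wrist8.png

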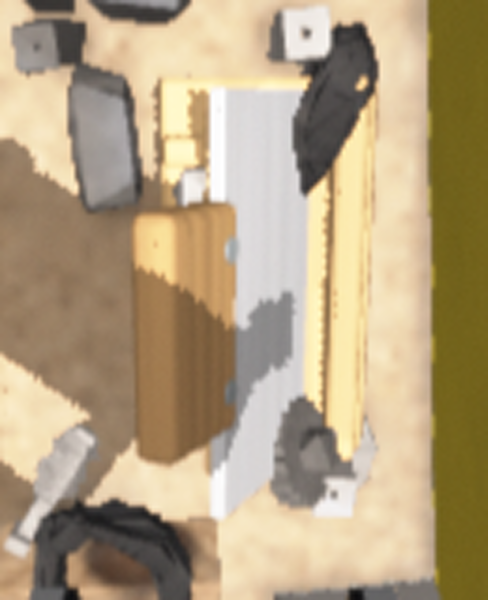

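View pics/top8.png

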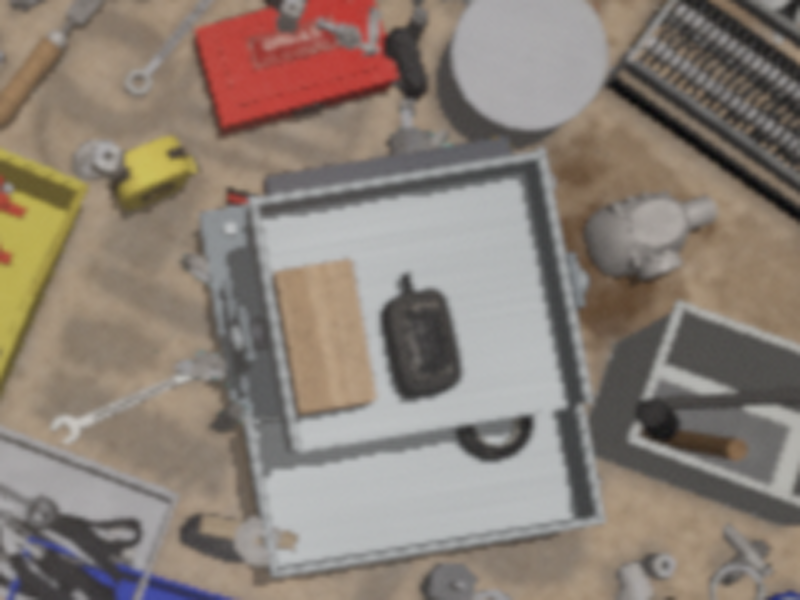

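View pics/scene8.png

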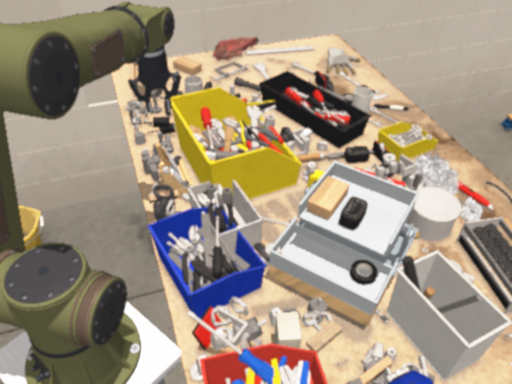

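Run:
```python
from h import *
np.set_printoptions(suppress=True,precision=1)
c=pickle.load(open("wrist8.pkl","rb"));P=cloud(c)
reg=np.zeros(P.shape[:2],bool);reg[134:205,234:264]=1
G=P[reg&(P[...,2]>118)&(P[...,2]<152)]
print(np.percentile(G@CR[:,1],[.5,99.5]))
k=(G@CR[:,0]);F=G[(G[:,2]>122)&(G[:,2]<136)&(abs((G-np.array([505.2,289.63,129.21]))@CR[:,0])<6)]
for _ in range(6):
    m=F.mean(0);n=np.linalg.svd(F-m)[2][2];n*=np.sign(n[2]);F=F[abs((F-m)@n)<2]
print(len(F),"head",np.degrees(np.arctan2(n[1],n[0])),"tilt",np.degrees(np.arcsin(n[2])),(m-np.array([505.2,289.63,129.21]))@CR[:,0])
c=pickle.load(open("scene8.pkl","rb"));P=cloud(c);T=tray(P);v=c["image"].max(-1)
k=(v<75)&(T[...,0]>-95)&(T[...,0]<40)&(abs(T[...,1])<130)&(P[...,2]<100)&(P[...,2]>45);k=cv2.morphologyEx(k.astype(np.uint8),2,np.ones((2,2)))>0
q=T[k];print("tape ext (bin x=lip x+28.5)",np.percentile(q,[2,98],axis=0),np.percentile(P[k][:,2],[2,50,98]))
c=pickle.load(open("top8.pkl","rb"));T=tray(cloud(c));fl=(T[...,0]>8)&(T[...,0]<40)&(abs(T[...,1])<100);print("floor z near mouth rel",np.median(T[fl][:,2]), "rear",np.median(T[(T[...,0]>170)&(T[...,0]<185)&(abs(T[...,1])<90)][:,2]))
from rig import bot
bot.finish_job()
```

```text
[458.  527.9]
385 head -28.18216446253884 tilt 26.019277341278492 -0.1405111682346854
tape ext (bin x=lip x+28.5) [[ -30.3 -110.6  -98.6]
 [  28.4  -53.9  -80.7]] [55.9 69.8 73.8]
floor z near mouth rel 0.5403018595259255 rear -0.4505112821666444
the job is handed in; nothing more can be done
```

The task is done and handed in at about 30 s of the 64 s allowed. `finish_job` gives no verdict, so the results below are my own last measurements.

I took the card by its grip and stood it 25 mm inside the tray's mouth, 38 mm to the left of centre. I pressed the tray along its arc to the stop, ending at about 29 N, and the tape slid out past the card. I then let the tray back up under the card, lifted the card clear and put it back in its rest.

**Last checks:**
- **Tape:** it lies flat in the bin, its centre about 27 mm from the bin's centre in x (limit 68 mm).
- **Tray:** it is level, with the floor height at mouth and rear within 1 mm, and the adapter and pine block are still in it.
- **Card:** it is back within about 1 mm of where it started, leaning about 26° and heading −28.2° (it was −28.3°). The gripper is open and clear of it.
- **Surroundings:** the tape measure, spanner and carton look unmoved in the pictures; I did not measure them.

**Disagreements:** My first numeric check of the returned card gave nonsense (85° tilt) because its image region took in other points. With the region corrected, it gave the figures above. While the card was held over the tray, the scene camera put it about 4 mm further right than the wrist camera did. Either reading was good enough for the gap.

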